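Switch the filament hub to the cross feed and start it

ROBOT

A 6-joint arm with a two-finger parallel gripper is mounted at the origin on the work surface. World frame = base frame: x ahead of the robot, y to its left, z up, the work surface at z = 0. Lengths are in m, angles in rad, forces in N, time in s.
With the tool pointing down it reaches from about 0.35 to 0.875 m from the base axis. Payload 4.2 kg.
Tool frame: the origin (TCP) lies on the centre line of the jaws, within the pads' length; the fingertips stand 22 mm ahead of it and the grasp point (between the pads) lies 3 mm ahead of it (nose_length is the distance from the TCP to the fingertips, in m); z points along the fingers, y is the line along which they close (so a half turn about z gives the same grasp; the last joint's range is limited). The gripper opens to 85 mm and grips with 20 to 120 N. Pads are 22 mm wide; open, the fingers measure 114 mm over their backs; the gripper's body (76 mm by 85 mm) begins 54 mm behind the grasp point. The pads swing forward as they close: fully open they stand 13 mm farther back than shut.
Start: joints at [-0.97, 0.385, 0.008, 0, -1.194, -0.259], TCP at [0.21, -0.589, 0.253] pointing down, gripper open.
Joint ranges: [-3.14, 3.14], [-1.21, 2.06], [-1.07, 1.41], [-3.16, 2.05], [-2.99, -0.16], [-3.1, 3.1]. Speed limits (rad/s): [2.79, 2.79, 3.14, 3.14, 3.14, 3.14].

INTERFACE

Orientations are given as a rotation vector (axis times angle).
In Python, from bench import move_ptp, movel, move_joints, move_gripper, hold, ik, get_state, snapshot, PlanningError, close_job, look_for, cut_out, nose_length gives the robot as it stands. Calls block until the motion is done:
- move_ptp(position, orientation): joint-space move of the TCP to a pose.
- movel(position, rotation=None, max_speed=0.15, until_force=None): straight line of the TCP; rotation=None keeps the orientation; max_speed is the mean speed in m/s. With until_force (N) it stops when the force on the tool has changed by that much, and returns True; else False.
- move_joints(angles): joint-space move.
- move_gripper(opening, effort=None): finger opening in m; effort is the grip in N (None keeps the last); returns when the fingers have stopped.
- hold(seconds).
- ik(position, orientation): joint angles nearest the present ones, or None.
- get_state(): the state.
- snapshot(name): name is "side" or "top" or "wrist"; returns a dict with "img" (400x640x3 uint8, red, green, blue), "z_map" (400x640 float32, m along the optical axis (not along the pixel's ray), 0 where there is no reading), "fx", "fy", "cx", "cy" (pixels), "cam_to_world" (4x4, takes a point from camera to world coordinates). Camera axes: x right, y down, z forward; pixel columns grow to the right and rows downward; lengths in m; the calibration is good to about 2 mm. A picture is of the moment at which its call begins.
A pose or a line that the arm cannot do raises PlanningError and nothing moves.
- close_job(): hands the job in; it is judged then, once.
Trained networks look in a picture, given as the dict that the camera call returned (one of the last four; its "shot" number tells which), for a name from the list of things; names that differ only in an ending like _2 or _b are one class to them, and where a whole thing is asked for, a point or a joint stands for the part that bears it (a point fixed in the world has none). Each returns a list of dicts, best first, with "score" (0 to 1); they miss things now and then, are a little off and sometimes report something else, mostly with a low value. They report only what shows in the picture. A call takes as long as a camera call.
- look_for(picture, query): "location" ([x, y, z] in m, in world coordinates, good to about 4 mm: the middle of the surface that is visible of it).
- cut_out(picture, query): "region" (400x640 bool, what is visible of it).
The state is a dict: "time_s": time; "joint_pos": joint angles; "joint_vel": joint speeds; "joint_torque": joint torques, N m; "position": TCP position; "tcp_rot": TCP orientation; "wrist_force": force on the tool from outside, world axes, zero at the start; "ft_torque": the same for the moment, N m; "width": finger opening in m; "grip_force": force on a finger pad.
Only numpy, scipy, OpenCV 4.12 (cv2) and the standard library are available. Lean on these libraries where they do the work, as an engineer would, in place of code of your own. Each camera call takes 0.05 s, during which the arm holds its last target. There are 200 camera calls.

TASK

Push the upright tab of the filament hub's selector round until it points at the badge shaped like a cross, then, and only then, press the feed button down and let it come up again. Push the tab from the side with a fingertip, never pinch it, and leave the prints, tools and other things standing on the hub and the table where they are.

Things in the scene. Friction and masses are not known exactly. Their poses are not given: they have to be found in the camera images.
- hub: the filament hub: a black box 250 x 250 x 60 mm fixed to the table, deck at z = 60 mm. Origin: centre of its underside. Its own -x side, where the feed button sits, is turned towards the robot, give or take 0.5 rad. The selector disc is in the middle of the deck; round it five feed positions, each with a white badge, lie 97 mm from the selector's axis, at 0, 60, 120, -60 and -120 degrees from the hub's x axis; which badge is at which position changes
- selector (a joint): angle of the selector disc (rad), anticlockwise seen from above is positive; at 0 the tab points to the feed button (the hub's -x). It turns either way, at least one full turn from 0 each way, without springing or clicking: friction (about 0.15 N m, some 3 N at the tab) holds it where it is left
- selector_axis (a point): point on the selector's axis, in the top face of the disc (aluminium, 150 mm across, its top 10 mm above the deck; a low aluminium cap 32 mm across stands 6 mm above the disc). It turns with the disc: its x axis points from the axis along the tab, z up
- tab_mid (a point): middle of the tab, a black upright fin standing on the disc and turning with it: 36 mm long along the disc's radius (35 to 71 mm from the axis), 10 mm thick, 34 mm tall above the disc, plain flat side faces; this point is 53 mm from the axis and 17 mm above the disc. Axes as selector_axis. Rules call its anticlockwise half selector_c2 and its clockwise half selector_c3
- feed (a joint): travel of the feed button (m): 0 up, 0.006 fully down, positive downwards; a spring returns it. About 5 N presses it fully down; it counts as pressed from 4 mm
- feed_top (a point): centre of the top face of the feed button, a round bright steel push button 26 mm across in a dark collar 42 mm across and 12 mm tall, on the deck 102 mm from the selector's axis on the hub's -x side; its top stands 22 mm above the deck when up, and it is pressed straight down
- badge_cross: white badge on the deck of the hub, a cross (plus sign), 38 mm across with 11 mm wide arms, 5 mm thick, fixed. Origin: centre of its underside. This is the feed wanted
- badge_ring: white badge on the deck of the hub, an open ring, about 37 mm across with an 8 mm wide band, 5 mm thick, fixed. Origin: centre of its underside
- badge_triangle: white badge on the deck of the hub, an open triangle, about 43 mm along a side, 5 mm thick, fixed. Origin: centre of its underside
- badge_square: white badge on the deck of the hub, a solid square, 30 mm, 5 mm thick, fixed. Origin: centre of its underside
- badge_bars: white badge on the deck of the hub, two parallel bars, each 11 x 34 mm, 10 mm apart, 5 mm thick, fixed. Origin: centre of its underside
- arch_mid (a point): a small orange 3D-printed arch, 30 x 22 x 36 mm, loose on a far corner of the hub's deck. A bystander; this point is on its middle, half-way up or nearly so
- tower_mid (a point): a small grey 3D-printed post, 18 mm across on a 24 mm square foot, 38 mm tall, loose on the other far corner of the deck. A bystander; this point is on its middle, half-way up or nearly so
- torch_mid (a point): a black pocket torch standing upright on the table, 28 mm across, 115 mm tall. A bystander; this point is on its middle, half-way up or nearly so
- spool_mid (a point): a filament spool lying flat on the table, cardboard flanges 190 mm across, 60 mm tall. A bystander; this point is on its middle, half-way up or nearly so
- scraper_mid (a point): a print scraper lying on the table, 250 mm long. A bystander; this point is on its middle, half-way up or nearly so
- driver_mid (a point): a screwdriver lying on the table, 190 mm long. A bystander; this point is on its middle, half-way up or nearly so
- cleaner_mid (a point): a bottle standing on the table, 52 mm across, 130 mm tall. A bystander; this point is on its middle, half-way up or nearly so

How it is judged:
By the outcome, as a careful person would: the job done as asked, in the order asked, and still so for the second after the job is handed in, with the robot touching nothing.
It also fails if it takes over 54 s, if anything falls off the work surface, if the arm or the gripper's body presses on something with over 40 N, if the wrist force passes 120 N, or if a joint passes its speed limit or range.

## Working session

There is one attempt and no reset: what is moved stays moved. The work goes in short steps, each a Python script; the robot and the scene stay as the last script left them, time stands still between calls to the robot, and variables do not carry over. Pictures are saved under pics/ and viewed, at most 10 in all, crops included, and the job is handed in when it is done.

```bash
mkdir -p pics; ls; python3 - <<'E'
from bench import *
import cv2,numpy as np,pickle
d={}
for n in("top","side"):
    p=snapshot(n); cv2.imwrite(f"pics/{n}1.png",p["img"][:,:,::-1])
    d[n]=p
    print(n,p["fx"],np.round(p["cam_to_world"],3).tolist())
    for q in ["hub","selector_axis","tab_mid","feed_top","badge_cross","badge_ring","badge_triangle","badge_square","badge_bars","arch_mid","tower_mid","torch_mid","spool_mid","cleaner_mid"]:
        print(q,[(np.round(r["location"],3).tolist(),round(r["score"],2)) for r in look_for(p,q)[:3]])
pickle.dump(d,open("d.pkl","wb"))
s=get_state();print(s["time_s"],s["tcp_rot"],s["width"],nose_length)
E
```

```text
pics
top 399.23187394380756 [[-0.124, -0.967, 0.223, 0.302], [-0.992, 0.12, -0.029, 0.001], [0.001, -0.225, -0.974, 1.186], [0.0, 0.0, 0.0, 1.0]]
hub [([0.582, 0.084, 0.058], 0.73)]
selector_axis [([0.596, 0.083, 0.076], 0.86)]
tab_mid [([0.592, 0.086, 0.069], 0.6)]
feed_top []
badge_cross []
badge_ring [([0.691, 0.093, 0.064], 0.43)]
badge_triangle [([0.543, 0.159, 0.065], 0.52), ([0.544, 0.371, 0.056], 0.39)]
badge_square [([0.655, 0.002, 0.067], 0.54)]
badge_bars [([0.56, -0.004, 0.064], 0.54)]
arch_mid [([0.681, 0.192, 0.094], 0.67), ([0.621, -0.351, 0.085], 0.21)]
tower_mid [([0.702, -0.012, 0.08], 0.62), ([0.491, 0.074, 0.085], 0.3)]
torch_mid [([0.436, -0.32, 0.105], 0.74), ([0.689, 0.095, 0.067], 0.38)]
spool_mid [([0.548, 0.371, 0.059], 0.74), ([0.621, -0.352, 0.086], 0.73)]
cleaner_mid [([0.622, -0.346, 0.084], 0.97)]
side 381.2777456777099 [[-0.851, -0.393, 0.35, 0.184], [-0.526, 0.623, -0.579, 0.568], [0.009, -0.676, -0.737, 0.861], [0.0, 0.0, 0.0, 1.0]]
hub [([0.572, 0.107, 0.057], 0.88), ([0.537, 0.161, 0.064], 0.71)]
selector_axis [([0.59, 0.085, 0.068], 0.88), ([0.369, 0.344, 0.016], 0.5), ([0.682, 0.198, 0.095], 0.33)]
tab_mid [([0.596, 0.089, 0.072], 0.56)]
feed_top []
badge_cross []
badge_ring [([0.59, 0.087, 0.071], 0.35)]
badge_triangle []
badge_square [([0.659, 0.001, 0.062], 0.54)]
badge_bars []
arch_mid [([0.679, 0.196, 0.095], 0.79), ([0.494, 0.079, 0.081], 0.44), ([0.372, 0.343, 0.018], 0.16)]
tower_mid [([0.702, 0.002, 0.077], 0.57), ([0.496, 0.07, 0.082], 0.46), ([0.54, 0.391, 0.054], 0.18)]
torch_mid [([0.438, -0.318, 0.073], 0.78)]
spool_mid [([0.536, 0.392, 0.058], 0.64)]
cleaner_mid [([0.623, -0.345, 0.07], 0.78)]
1.5 [ 5.34341878e-01 -3.09580580e+00  1.60232139e-05] 0.08569750728952866 0.022
```

```bash
cat > h.py <<'E'
import numpy as np,cv2
def world(p):
    z=p["z_map"];v,u=np.mgrid[:400,:640]
    c=np.stack([(u-p["cx"])/p["fx"]*z,(v-p["cy"])/p["fy"]*z,z,np.ones_like(z)],-1)
    return (c@np.asarray(p["cam_to_world"]).T)[...,:3]
def pix(p,P):
    q=np.linalg.inv(p["cam_to_world"])@np.append(P,1); return p["fx"]*q[0]/q[2]+p["cx"],p["fy"]*q[1]/q[2]+p["cy"]
E
python3 - <<'E'
import pickle,cv2,numpy as np
from h import *
d=pickle.load(open("d.pkl","rb"))
out=[]
for n in("top","side"):
    p=d[n];u,v=map(int,pix(p,[.59,.085,.07]));print(n,u-85,v-85)
    W=world(p)
    c=p["img"][v-85:v+85,u-85:u+85,::-1];out.append(cv2.resize(c,(400,400),interpolation=cv2.INTER_CUBIC))
    near=np.hypot(W[...,0]-.59,W[...,1]-.085)<.085
    m=near&(W[...,2]>.088)&(W[...,2]<.12);print("tab",m.sum(),W[m].mean(0),W[m].min(0),W[m].max(0))
    g=np.hypot(W[...,0]-.494,W[...,1]-.075)<.03
    m=g&(W[...,2]>.077);print("btn",m.sum(),W[m].mean(0))
    # white badges
    hsv=cv2.cvtColor(p["img"],cv2.COLOR_RGB2HSV)
    r=np.hypot(W[...,0]-.59,W[...,1]-.085)
    m=((hsv[...,2]>150)&(hsv[...,1]<40)&(r>.078)&(r<.12)&(abs(W[...,2]-.065)<.008)).astype(np.uint8)
    k,l,s,c=cv2.connectedComponentsWithStats(m)
    for i in range(1,k):
        if s[i,4]>20: print("w",s[i,4],W[l==i].mean(0).round(3),c[i].round())
cv2.imwrite("pics/crop1.png",np.hstack(out))
E
```

```text
top 196 98
tab 51 [0.54510727 0.0729649  0.10212748] [0.52777885 0.06560531 0.08844926] [0.56396738 0.08051542 0.1076318 ]
btn 60 [0.49682939 0.07040948 0.08063743]
side 198 145
tab 96 [0.54379131 0.07692541 0.09954452] [0.52701879 0.06728258 0.08861629] [0.56178888 0.08380184 0.1072823 ]
btn 71 [0.49534622 0.0741641  0.08108107]
w 72 [0.654 0.005 0.065] [281. 204.]
w 23 [ 0.569 -0.004  0.065] [308. 214.]
w 27 [ 0.548 -0.006  0.065] [315. 217.]
w 63 [0.689 0.092 0.066] [252. 218.]
w 65 [0.637 0.173 0.065] [248. 247.]
w 56 [0.54  0.164 0.065] [281. 262.]
```

View pics/crop1.png

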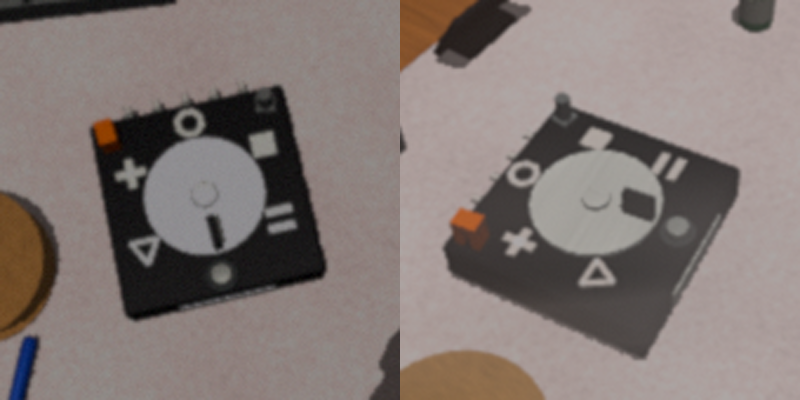

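View pics/top1.png

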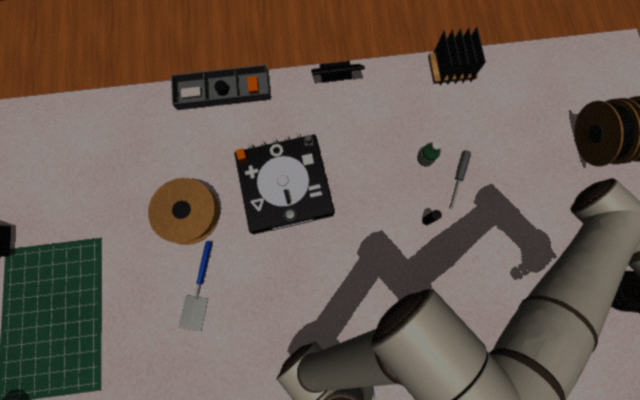

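```bash
cat >> h.py <<'E'
from scipy.spatial.transform import Rotation as R
def fit():
    # side-camera badge centroids + button; hub coordinates
    a=np.radians([-60,-120,0,60,120]);H=np.c_[.097*np.cos(a),.097*np.sin(a)];H=np.r_[H,[[-.102,0]]]
    W=np.array([[.654,.005],[.5585,-.005],[.689,.092],[.637,.173],[.540,.164],[.496,.0735]])
    h=H-H.mean(0);w=W-W.mean(0)
    yaw=np.arctan2((h[:,0]*w[:,1]-h[:,1]*w[:,0]).sum(),(h*w).sum())
    M=np.array([[np.cos(yaw),-np.sin(yaw)],[np.sin(yaw),np.cos(yaw)]])
    C=W.mean(0)-M@H.mean(0); return C,yaw,W-(H@M.T+C)
def down(ang): # tool pointing down, tool x at world angle ang
    c,s=np.cos(ang),np.sin(ang); return R.from_matrix(np.array([[c,s,0],[s,-c,0],[0,0,-1]])).as_rotvec()
def pose(C,th,off,k,r=.053,ztip=.082):
    er=np.array([np.cos(th),np.sin(th)]);et=np.array([-er[1],er[0]])
    return np.r_[C+r*er+off*et,ztip+.022],down(th+np.pi/2+k*np.pi)
E
python3 - <<'E'
from bench import *
from h import *
import pickle
C,yaw,res=fit();print(C,np.degrees(yaw),(res*1000).round(1).tolist())
d=pickle.load(open("d.pkl","rb"))
for n in d:
    W=world(d[n]);m=(np.hypot(W[...,0]-C[0],W[...,1]-C[1])<.08)&(W[...,2]>.09)&(W[...,2]<.115)
    P=W[m][:,:2]
    _,_,V=np.linalg.svd(P-P.mean(0)); v=V[0]*np.sign(V[0]@(P.mean(0)-C))
    e=P.mean(0)-C;print(n,np.degrees([np.arctan2(e[1],e[0]),np.arctan2(v[1],v[0])]),np.hypot(*e))
for k in(0,1,.5,-.5):
  print(k,[None if (q:=ik(*pose(C,yaw+np.radians(t),.036 if t==180 else .016,k))) is None else np.round(q,2).tolist() for t in(180,120,60)])
E
```

```text
[0.59657911 0.08383383] 5.77329283782376 [[0.7, -0.1], [1.7, -0.4], [-4.1, -1.6], [0.6, 0.7], [0.1, 1.5], [0.9, -0.1]]
top [-168.16070944 -171.28531806] 0.052258496233466525
side [-172.5523508  -167.52924607] 0.053222785617086876
0 [[0.37, 0.41, -0.37, 0.0, -0.79, -0.27], [0.5, 0.44, -0.33, 0.0, -0.8, -1.44], [0.49, 0.51, -0.19, -0.0, -0.87, -2.48]]
1 [[0.37, 0.41, -0.37, 0.0, -0.79, 2.87], [0.5, 0.44, -0.33, 0.0, -0.8, 1.7], [0.49, 0.51, -0.19, 0.0, -0.87, 0.66]]
0.5 [[0.37, 0.41, -0.37, 0.0, -0.79, 1.3], [0.5, 0.44, -0.33, 0.0, -0.8, 0.13], [0.49, 0.51, -0.19, 0.0, -0.87, -0.91]]
-0.5 [[0.37, 0.41, -0.37, -0.0, -0.79, -1.84], [0.5, 0.44, -0.33, -0.0, -0.8, -3.01], [0.49, 0.51, -0.19, 0.0, -0.87, 2.23]]
```

```bash
python3 - <<'E'
from bench import *
from h import *
import pickle
C,yaw,res=fit()
p,r=pose(C,np.radians(190),.038,0,ztip=.25)
move_ptp(p,r);move_gripper(0.0,20)
s=snapshot("wrist");cv2.imwrite("pics/w1.png",s["img"][:,:,::-1]);pickle.dump(s,open("w1.pkl","wb"))
st=get_state();print(st["time_s"],st["position"],st["width"],np.round(s["cam_to_world"],3).tolist())
E
```

```text
4.8417 [0.55097153 0.03726501 0.27197959] 0.0004700717432093713 [[-0.985, -0.165, -0.054, 0.565], [-0.174, 0.935, 0.309, -0.042], [-0.0, 0.314, -0.95, 0.393], [0.0, 0.0, 0.0, 1.0]]
```

View pics/w1.png

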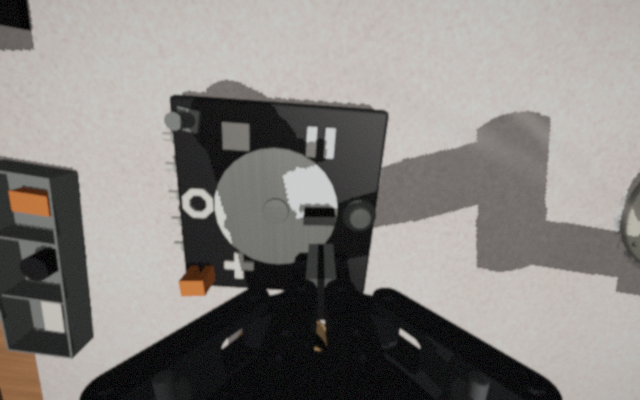

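```bash
python3 - <<'E'
from h import *
import pickle
C,yaw,res=fit();p=pickle.load(open("w1.pkl","rb"));W=world(p);x,y,z=np.moveaxis(W,-1,0)
rr=np.hypot(x-C[0],y-C[1])
m=(rr<.03)&(z>.0735)&(z<.08);print("cap",m.sum(),W[m].mean(0))
B=C-.102*np.array([np.cos(yaw),np.sin(yaw)])
m=(np.hypot(x-B[0],y-B[1])<.03)&(z>.078)&(z<.088);b=W[m].mean(0);print("btn",m.sum(),b,B)
m=(rr<.08)&(rr>.03)&(z>.097)&(z<.11);m=m&(np.abs((x-C[0])*np.sin(yaw)-(y-C[1])*np.cos(yaw))<.02);P=W[m][:,:2];v=np.linalg.svd(P-P.mean(0))[2][0];e=P.mean(0)-C
print("tab",m.sum(),P.mean(0),z[m].mean(),np.degrees(np.arctan2(e[1],e[0])),np.degrees(np.arctan2(v[1],v[0])),np.hypot(*e))
# deck outline, z~.06
m=((abs(z-.06)<.006)&(rr<.2)).astype(np.uint8);m=cv2.morphologyEx(m,cv2.MORPH_OPEN,np.ones((3,3)))
Q=W[m>0][:,:2];print("deck",cv2.minAreaRect((Q*1000).astype(np.float32)))
hsv=cv2.cvtColor(p["img"],cv2.COLOR_RGB2HSV)
for n,t in(("sq",-60),("bars",-120),("ring",0),("cross",60)):
    a=yaw+np.radians(t);g=C+.097*np.array([np.cos(a),np.sin(a)])
    m=(np.hypot(x-g[0],y-g[1])<.026)&(z>.0628)&(z<.068)
    print(n,m.sum(),W[m].mean(0),g)
E
```

```text
cap 501 [0.59810784 0.08082766 0.07596489]
btn 342 [0.4975088  0.07012974 0.08165876] [0.49509648 0.07357339]
tab 341 [0.54603656 0.07228576] 0.10336003338683514 -167.1298601474602 -171.22244064627196 0.051845024246734005
deck ((597.9360961914062, 81.09017944335938), (248.8518829345703, 248.4945526123047), 5.959848880767822)
sq 726 [0.65509395 0.00309196 0.06520969] [0.65328332 0.0051342 ]
bars 597 [ 0.55924236 -0.00645026  0.06518345] [ 0.55677534 -0.00462328]
ring 524 [0.69454147 0.09120683 0.06502849] [0.69308709 0.0935913 ]
cross 396 [0.63764848 0.16961962 0.06488541] [0.63638288 0.17229093]
```

```bash
python3 - <<'E'
from bench import *
from h import *
C=np.array([.5975,.082])
rad=np.radians
movel(*pose(C,rad(189.5),.038,0,ztip=.12),max_speed=.15)
print("down",movel(*pose(C,rad(189.5),.038,0),max_speed=.08,until_force=5))
hit=movel(*pose(C,rad(189.5),.012,0),max_speed=.03,until_force=2)
st=get_state();p=np.array(st["position"]);e=np.array([np.cos(rad(189.5)),np.sin(rad(189.5))])
print(hit,p,(p[:2]-C)@np.array([-e[1],e[0]]),(p[:2]-C)@e,st["wrist_force"],st["time_s"])
E
```

```text
down False
True [0.54716733 0.05905082 0.10359797] 0.01432715642233913 0.05343009439228994 [ 0.08407548 -0.07320761 -0.18699877] 7.225
```

```bash
cat >> h.py <<'E'
def tabang(p,C,lo,hi): # tab angle from its top face, limited to angles lo..hi (deg)
    W=world(p);d=W[...,:2]-C;rr=np.hypot(d[...,0],d[...,1]);a=np.degrees(np.arctan2(d[...,1],d[...,0]))%360
    m=(rr<.076)&(rr>.032)&(W[...,2]>.098)&(W[...,2]<.110)&(a>lo)&(a<hi)
    P=W[m][:,:2];v=np.linalg.svd(P-P.mean(0))[2][0];e=P.mean(0)-C
    return m.sum(),np.degrees(np.arctan2(e[1],e[0])),np.degrees(np.arctan2(v[1],v[0]))%180,np.hypot(*e)
E
python3 - <<'E'
from bench import *
from h import *
C=np.array([.5975,.082])
for t in np.linspace(189.5,72,13)[1:]:
    movel(*pose(C,np.radians(t),.0145,0),max_speed=.05)
    f=get_state()["wrist_force"];print(int(t),np.round(f,1),end=" ")
# back off 25 mm, rise, look
movel(*pose(C,np.radians(72),.040,0),max_speed=.1)
movel(*pose(C,np.radians(72),.040,0,ztip=.25),max_speed=.2)
for n in("wrist","top","side"):
    p=snapshot(n);cv2.imwrite(f"pics/{n}2.png",p["img"][:,:,::-1]);print(n,tabang(p,C,40,90))
print(get_state()["time_s"])
E
```

```text
179 [-0.8 -0.6 -0.1] 169 [-1.  -0.3  0.5] 160 [-0.5 -0.9  0.3] 150 [-1.2 -1.3  0.4] 140 [-0.9 -1.4 -0.6] 130 [-2.3  0.4 -0.9] 120 [-0.3 -0.6 -0.8] 111 [-0.6  0.1 -0.6] 101 [-0.6 -0.3  0.2] 91 [-0.4 -0.6 -1. ] 81 [-0.7 -0.1 -0.7] 72 [-0.1 -0.6  0.6] wrist (np.int64(336), np.float64(71.87336561279255), np.float64(71.46299945929519), np.float64(0.05335462601859611))
top (np.int64(9), np.float64(74.34210537964852), np.float64(91.88540680556011), np.float64(0.03874226364877733))
side (np.int64(68), np.float64(72.75930749925742), np.float64(71.8406298745981), np.float64(0.05507244455149981))
12.875
```

View pics/wrist2.png

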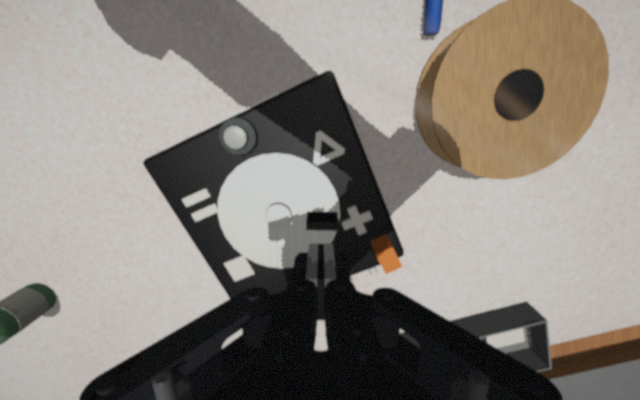

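The tab (≈322,222) stands just short of the cross (357,220), having turned to about 72° in the world frame against a target of about 66°. I'll push the remaining angle and check it against the measured cross.

```bash
python3 - <<'E'
from bench import *
from h import *
C=np.array([.5975,.082]);rad=np.radians
def cross(p):
    W=world(p);g=np.array([.637,.171]);m=(np.hypot(W[...,0]-g[0],W[...,1]-g[1])<.024)&(W[...,2]>.0628)&(W[...,2]<.068)
    c=W[m].mean(0)[:2];cm=(np.hypot(W[...,0]-C[0],W[...,1]-C[1])<.02)&(W[...,2]>.0735)&(W[...,2]<.08);k=W[cm].mean(0)[:2]
    e=c-C;return m.sum(),c.round(4),np.degrees(np.arctan2(e[1],e[0])),"cap",cm.sum(),k.round(4)
print(cross(snapshot("wrist")))
movel(*pose(C,rad(72),.040,0),max_speed=.2)
movel(*pose(C,rad(72),.018,0),max_speed=.08)
for t in (72,69,66.2): movel(*pose(C,rad(t),.0145,0),max_speed=.03)
movel(*pose(C,rad(66),.040,0),max_speed=.1)
movel(*pose(C,rad(66),.040,0,ztip=.25),max_speed=.2)
for n in("wrist","side"):
    p=snapshot(n);cv2.imwrite(f"pics/{n}3.png",p["img"][:,:,::-1]);print(n,tabang(p,C,40,90),cross(p))
print(get_state()["time_s"])
E
```

```text
(np.int64(452), array([0.6368, 0.171 ]), np.float64(66.16893103499054), 'cap', np.int64(508), array([0.5972, 0.0829]))
wrist (np.int64(358), np.float64(66.24659446807424), np.float64(65.70944355578004), np.float64(0.053556764119036517)) (np.int64(457), array([0.637 , 0.1709]), np.float64(66.04539872635691), 'cap', np.int64(507), array([0.5973, 0.083 ]))
side (np.int64(64), np.float64(67.35766541395898), np.float64(64.27390068947366), np.float64(0.054359366693242504)) (np.int64(93), array([0.6358, 0.171 ]), np.float64(66.70540625971898), 'cap', np.int64(85), array([0.5969, 0.0849]))
16.6
```

View pics/wrist3.png

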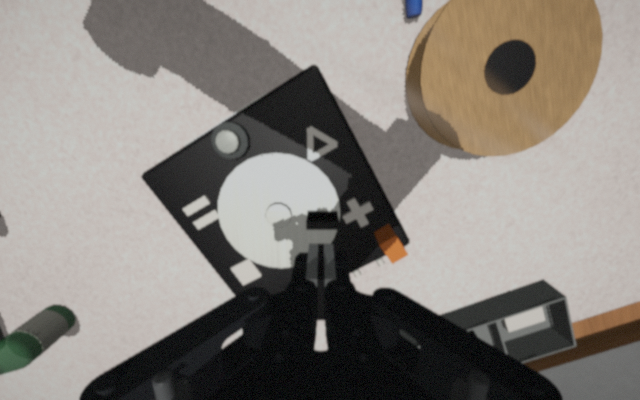

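The tab (≈322,220) now points at the cross (358,212), with both at 66° within half a degree. Next I press the button.

```bash
python3 - <<'E'
from bench import *
from h import *
B=np.array([.4963,.0715]);r=down(np.radians(66+90))
move_ptp(np.r_[B,.272],r)
movel(np.r_[B,.092+.022],r,max_speed=.15)
hit=movel(np.r_[B,.073+.022],r,max_speed=.02,until_force=10)
s=get_state();print(hit,s["position"][2]-.022,s["wrist_force"])
hold(.3);s=get_state();print(s["position"][2]-.022,s["wrist_force"])
movel(np.r_[B,.12],r,max_speed=.06);movel(np.r_[B,.272],r,max_speed=.2)
C=np.array([.5975,.082])
p=snapshot("side");cv2.imwrite("pics/side4.png",p["img"][:,:,::-1]);print(tabang(p,C,40,90),get_state()["time_s"])
W=world(p);m=(np.hypot(W[...,0]-B[0],W[...,1]-B[1])<.012);print("btn z",np.percentile(W[m][:,2],[10,50,90]))
E
```

```text
True 0.07611406623762504 [-1.22260184  0.49934021  4.32936629]
0.07608261384770432 [-1.711756   0.0637164  6.2095732]
(np.int64(64), np.float64(67.40422650962545), np.float64(66.14782476750273), np.float64(0.05469284537985522)) 20.9
btn z [0.08124248 0.29907906 0.60830672]
```

View pics/side4.png

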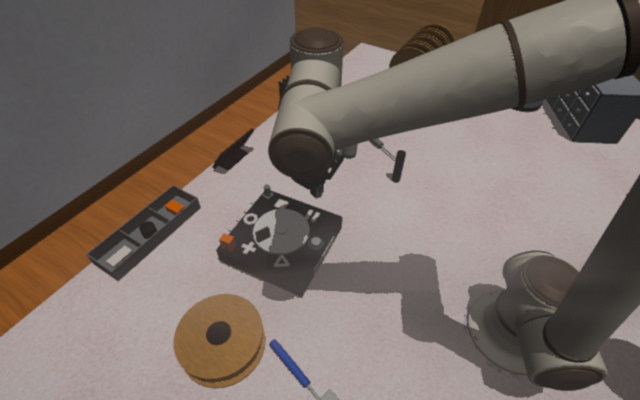

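The tab (263,235) points at the cross (249,248). The button was driven to about 76 mm, its full travel, and is back up. The arch and tower are still in place and the arm is clear of everything.

```bash
python3 -c "
from bench import *
print(close_job())"
```

```text
the job is handed in; nothing more can be done
None
```

I pushed the selector tab round to the cross badge (within about half a degree by the wrist camera), then pressed the feed button to about its full 6 mm travel and let it come back up, and handed the job in at about 21 s with the arm clear.

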